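# Put the sharpening stones back in their fitted boxes

## Task

Sharpening is finished: take the stack of four stones in the stone holder apart and lay each stone, the same way up, flat in its own fitted box, the one cut to its size. The stones are brittle, so set them down rather than drop them and do not tip them over, and leave the oil can standing.

Things in the scene. Friction and masses are not known exactly. Their poses are not given: they have to be found in the camera images.
- coarse_stone: coarse sharpening stone, a plain dark grey slab, the largest, at the bottom of the stack, lying in the stone holder: 60 wide x 180 long x 25 mm thick. Loose, about 0.7 kg. Origin: centre of its underside; x runs across its width, y along its length, z up.
- combi_stone: combination sharpening stone, orange upper half and dark brown lower half, lying on the grey stone: 50 wide x 150 long x 25 mm thick. Loose, about 0.45 kg. Origin: centre of its underside; x runs across its width, y along its length, z up.
- fine_stone: fine sharpening stone, a white slab, lying on the orange stone: 40 wide x 110 long x 20 mm thick. Loose, about 0.2 kg. Origin: centre of its underside; x runs across its width, y along its length, z up.
- slip_stone: slip stone, a small pale green slab with rounded edges, on top of the stack: 28 wide x 80 long x 15 mm thick. Loose, about 0.1 kg. Origin: centre of its underside; x runs across its width, y along its length, z up.
- coarse_box: Fitted box (lid off) of the grey coarse stone: low tray of mid-brown wood, the largest, green baize floor, outside 92 x 212 x 15 mm, fixed to the bench. Recess 76 x 196 mm (8 mm to spare all round), 5 mm deep: floor 10 mm, rim 15 mm above the bench; the stone stands 20 mm proud. Origin: centre of the underside, on the bench; x across, y along the length, z up.
- combi_box: Fitted box (lid off) of the orange and brown combination stone: low tray of light wood, the second largest, green baize floor, outside 82 x 182 x 15 mm, fixed to the bench. Recess 66 x 166 mm (8 mm to spare all round), 5 mm deep: floor 10 mm, rim 15 mm above the bench; the stone stands 20 mm proud. Origin: centre of the underside, on the bench; x across, y along the length, z up.
- fine_box: Fitted box (lid off) of the white fine stone: low tray of dark red-brown wood, the third in size, green baize floor, outside 72 x 142 x 15 mm, fixed to the bench. Recess 56 x 126 mm (8 mm to spare all round), 5 mm deep: floor 10 mm, rim 15 mm above the bench; the stone stands 15 mm proud. Origin: centre of the underside, on the bench; x across, y along the length, z up.
- slip_box: Fitted box (lid off) of the green slip stone: low tray of yellowish wood, the smallest, green baize floor, outside 60 x 112 x 15 mm, fixed to the bench. Recess 44 x 96 mm (8 mm to spare all round), 5 mm deep: floor 10 mm, rim 15 mm above the bench; the stone stands 10 mm proud. Origin: centre of the underside, on the bench; x across, y along the length, z up.
- holder: Fixed stone holder under the stack: rubber pads on two steel rods, a grey jaw at each end, a brass thumbscrew; about 66 x 240 mm. The grey stone lies on the pads, 18 mm above the bench, between the jaws (187 mm apart, 30 mm high, 3.5 mm play each end), so it comes out straight up only; the long sides are open. Origin: centre of the underside; x across, y along, z up.
- oil_can: Red oil can with a brass collar and a thin steel spout, 44 mm in diameter and 108 mm high, standing loose between the boxes; to be left standing. Origin: centre of its underside.
There are look-alikes about, which are no part of the job. What is shaped like the fine_stone but blue is not meant.

How it is judged:
At the end, for the whole second after the job is handed in: All four stones lie level (0.05 rad) on the floor of their own boxes (underside 7 to 12.5 mm above the box's underside), centres within 15 mm seen from above, lengths along the boxes (0.25 rad, either way round), at rest; the oil can stands upright (0.2 rad), at rest (horizontal distance between coarse_stone and coarse_box below 0.015 m and angle between the y axis of coarse_stone and the y axis of coarse_box, either way round below 0.25 rad and z of coarse_stone in the frame of coarse_box between 0.007 and 0.0125 m and angle between each of coarse_stone, combi_stone, fine_stone, slip_stone's own z axis and vertical below 0.05 rad and linear speed of each of coarse_stone, combi_stone, fine_stone, slip_stone, oil_can below 0.02 m/s and angular speed of each of coarse_stone, combi_stone, fine_stone, slip_stone below 0.2 rad/s and horizontal distance between combi_stone and combi_box below 0.015 m and angle between the y axis of combi_stone and the y axis of combi_box, either way round below 0.25 rad and z of combi_stone in the frame of combi_box between 0.007 and 0.0125 m and horizontal distance between fine_stone and fine_box below 0.015 m and angle between the y axis of fine_stone and the y axis of fine_box, either way round below 0.25 rad and z of fine_stone in the frame of fine_box between 0.007 and 0.0125 m and horizontal distance between slip_stone and slip_box below 0.015 m and angle between the y axis of slip_stone and the y axis of slip_box, either way round below 0.25 rad and z of slip_stone in the frame of slip_box between 0.007 and 0.0125 m and angle between oil_can's own z axis and vertical below 0.2 rad); the robot touches nothing.
It fails at once if a stone is dropped (it moves faster than 0.6 m/s, a fall of about 18 mm, with no finger on it) ((linear speed of coarse_stone above 0.6 m/s and contact force between the fingers and coarse_stone below 0.1 N) or (linear speed of combi_stone above 0.6 m/s and contact force between the fingers and combi_stone below 0.1 N) or (linear speed of fine_stone above 0.6 m/s and contact force between the fingers and fine_stone below 0.1 N) or (linear speed of slip_stone above 0.6 m/s and contact force between the fingers and slip_stone below 0.1 N)).
It fails at once if a stone is tipped by more than about 35 degrees (angle between any of coarse_stone, combi_stone, fine_stone, slip_stone's own z axis and vertical above 0.6 rad).
It fails at once if the oil can is knocked over (angle between oil_can's own z axis and vertical above 0.5 rad).
It also fails if it takes over 120 s, if anything falls off the work surface, if the arm or the gripper's body presses on something with over 40 N, if the wrist force passes 120 N, or if a joint passes its speed limit or range.

## Robot

A 6-joint arm with a two-finger parallel gripper is mounted at the origin on the work surface. World frame = base frame: x ahead of the robot, y to its left, z up, the work surface at z = 0. Lengths are in m, angles in rad, forces in N, time in s.
With the tool pointing down it reaches from about 0.225 to 0.725 m from the base axis. Payload 3.1 kg.
Tool frame: the origin (TCP) lies between the finger pads; the fingertips stand 14 mm ahead of it and the grasp point (between the pads) lies 5 mm behind it (env.tcp_to_tips is the distance from the TCP to the fingertips, in m); z points along the fingers, y is the line along which they close (so a half turn about z gives the same grasp; the last joint's range is limited). The gripper opens to 85 mm and grips with 20 to 120 N. Pads are 22 mm wide; open, the fingers measure 114 mm over their backs; the gripper's body (76 mm by 85 mm) begins 54 mm behind the grasp point. The pads swing forward as they close: fully open they stand 13 mm farther back than shut.
Start: joints at [1.197, 0.048, 0.099, 1.622, 0, 1.443], TCP at [0.128, 0.509, 0.245] pointing down, gripper open.
Joint ranges: [-2.91, 2.91], [-0.99, 1.94], [-1.21, 1.42], [-2.12, 2.29], [-1.49, 1.47], [-3.14, 3.14]. Speed limits (rad/s): [2.79, 2.79, 3.14, 3.14, 3.14, 3.14].

## Interface

Orientations are given as a 3x3 rotation matrix whose columns are the frame's x, y, z axes.
In Python, from bench import env gives the robot as it stands.
- The arm moves only by the tool step_arm, never from a script. Its argument "plan" is a list of rows, each a list of 3 entries, a list of its own where there are three numbers: the shift along the tool's x, y, z in mm, then the turn about the tool's z in rad, then the finger opening in mm, from 0 to 85.4. In form: [[[x, y, z], yaw, fingers], ...]. A call has 1 to 8 rows; each row shifts and turns the commanded pose from where the row before left it, along the tool's axes as they then stand; what a row does not reach is not made up. A row lasts 1/12 s, in which the tool goes at most 41.7 mm and 7.16 degrees, less where a joint would pass 70% of its speed; a pose out of reach is approached as far as the arm can. A call is refused whole if a number of a shift passes 41.7 or a number of a turn 0.125, either way. A call with a gripper value outside its range is refused whole. The fingers move at their own pace and stop on an object; "squeeze" is the grip in N (left out, the last holds). Time passes only in rows, so rows that do not move let the fingers close. It gives the time, the measured TCP pose, the force, the opening and the grip force at its end, in the units of the state.
- env.state(): the state, without advancing time (a new reading comes with each control period).
- env.camera(name): name is "side" or "top"; returns the picture (480x640x3 uint8, red, green, blue); there is no depth.
- env.camera_params(name): a dict with "camera_matrix" (3x3 intrinsics, pixels), "R" (3x3) and "t" (3): a world point X has camera coordinates R X + t. Camera axes: x right, y down, z forward; pixel columns grow to the right and rows downward; lengths in m; the calibration is good to about 2 mm. A picture is of the moment at which its call begins. camera_params takes no time and is no camera call.
- env.sign_off(): hands the job in; it is judged then, once.
Trained networks look in the newest picture that a camera, given by its name, has taken for a name from the list of things; names that differ only in an ending like _2 or _b are one class to them, and where a whole thing is asked for, a point or a joint stands for the part that bears it (a point fixed in the world has none). Each returns a list of dicts, best first, with "score" (0 to 1); they miss things now and then, are a little off and sometimes report something else, mostly with a low value. They report only what shows in the picture. A call takes as long as a camera call. They do not tell look-alikes from the thing itself.
- env.regions_of(camera, label): "region" (480x640 bool, what is visible of it) and "bbox" ([centre column, centre row, width, height] as shares, 0 to 1, of the picture: columns of its width, rows of its height, round what is visible of it).
- env.pinpoint(camera, label): "xy" ([column, row] as shares, 0 to 1, of the picture: columns of its width, rows of its height: a listed point, or the origin of a listed thing).
The state is a dict: "t": time; "joint_positions": joint angles; "qd": joint speeds; "tau": joint torques, N m; "eef_pos": TCP position; "orientation": TCP orientation; "ft_force": force on the tool from outside, world axes, zero at the start; "ft_torque": the same for the moment, N m; "gripper_width": finger opening in m; "gripper_force": force on a finger pad.
Only numpy, scipy, OpenCV 4.12 (cv2) and the standard library are available. Lean on these libraries where they do the work, as an engineer would, in place of code of your own. Each camera call takes 0.05 s, during which the arm holds its last target. There are 200 camera calls.

## Working session

There is one attempt and no reset: what is moved stays moved. The work goes in short steps, Python scripts to look and compute and a tool call to move; the robot and the scene stay as the last step left them, time stands still between calls to the robot, and variables do not carry over. Pictures are saved under pics/ and viewed, at most 14 in all, crops included, and the job is handed in when it is done.

Besides the shell and the picture viewer there is one more tool, called after ">>>" in YAML: its name, and indented under it one key for each argument. step_arm: Moves the arm, as the interface text tells. Its arguments: {"type":"object","properties":{"plan":{"type":"array"},"squeeze":{"type":"number"}},"required":["plan"]}

```bash
mkdir -p pics; ls
python3 - <<'E'
from bench import env
import cv2,numpy as np
for n in("top","side"):
    cv2.imwrite(f"pics/{n}0.png",env.camera(n)[:,:,::-1])
    p=env.camera_params(n);print(n,np.round(p["camera_matrix"],1).tolist(),np.round(p["R"],3).tolist(),np.round(p["t"],3).tolist())
s=env.state();print(s["t"],s["eef_pos"],np.round(s["orientation"],3).tolist())
E
```

```text
pics
top [[449.8, 0.0, 317.7], [0.0, 449.8, 238.7], [0.0, 0.0, 1.0]] [[-0.019, -1.0, 0.002], [-0.976, 0.018, -0.219], [0.219, -0.006, -0.976]] [-0.165, 0.424, 1.159]
side [[464.3, 0.0, 322.1], [0.0, 464.3, 243.1], [0.0, 0.0, 1.0]] [[0.882, -0.471, 0.008], [-0.234, -0.452, -0.861], [0.409, 0.757, -0.509]] [-0.454, 0.084, 1.08]
0.1 [0.12754551 0.50874004 0.24421407] [[-0.97, 0.243, -0.001], [0.243, 0.97, -0.002], [0.0, -0.002, -1.0]]
```

View pics/top0.png

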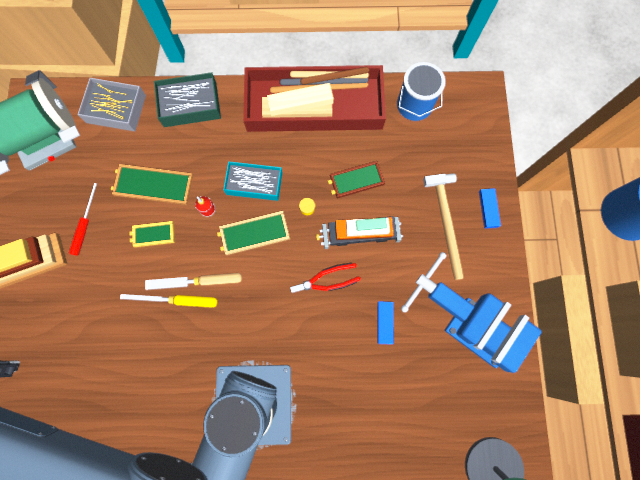

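View pics/side0.png

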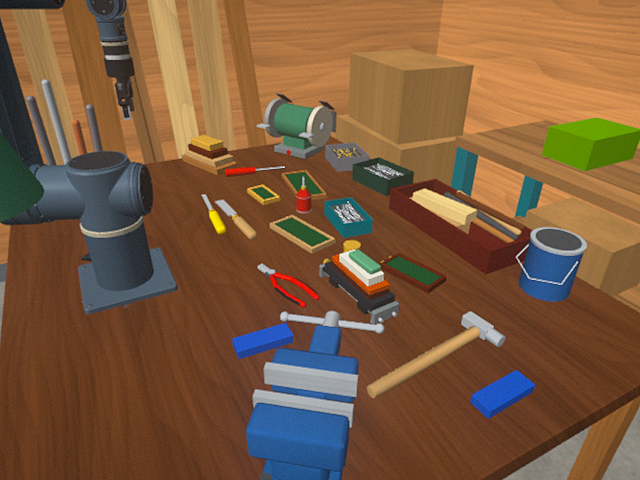

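The top view shows the stack at about (361,231): grey, then orange, white and green. The boxes are coarse (152,184), combi (253,233), fine (357,179) and slip (152,234), and the oil can is at (205,205). The blue slabs at (490,208) and (386,322) are look-alikes and not part of the job. The white stone in the stack is the fine_stone.

```bash
cat > h.py <<'E'
from bench import env
import cv2,numpy as np
def unproj(cam,uv,z):
    p=env.camera_params(cam);K,R,t=map(np.array,(p["camera_matrix"],p["R"],p["t"]))
    uv=np.atleast_2d(uv).astype(float)
    d=(np.linalg.inv(K)@np.c_[uv,np.ones(len(uv))].T).T@R   # R^T d
    c=-R.T@t
    return c+d*((z-c[2])/d[:,2])[:,None]
def rect(cam,mask,z):
    """centre, long-axis yaw, sizes in mm of mask unprojected at height z"""
    cs,_=cv2.findContours(mask.astype(np.uint8),cv2.RETR_EXTERNAL,cv2.CHAIN_APPROX_NONE)
    c=max(cs,key=cv2.contourArea)[:,0,:]
    P=unproj(cam,c,z)[:,:2]*1000
    (x,y),(w,h),a=cv2.minAreaRect(P.astype(np.float32))
    if w<h: a+=90;w,h=h,w
    return np.round([x,y,(a+90)%180-90,w,h],1)
E
python3 - <<'E'
from h import *
im=env.camera("top"); hsv=cv2.cvtColor(im,cv2.COLOR_RGB2HSV)
g=cv2.inRange(hsv,(55,120,50),(85,255,160))
for n,(u,v) in dict(coarse=(152,184),combi=(253,233),fine=(357,179),slip=(152,234)).items():
    print(n,hsv[v,u]); _,l=cv2.connectedComponents(g); print("  baize",rect("top",l==l[v,u],.010))
    for r in env.regions_of("top",n+"_box")[:2]: print("  net",round(r["score"],2),rect("top",r["region"],.015))
for n,z in dict(slip=.103,fine=.088,combi=.068,coarse=.043).items():
    for r in env.regions_of("top",n+"_stone")[:2]: print(n,round(r["score"],2),rect("top",r["region"],z))
for r in env.regions_of("top","holder")[:1]: print("holder",round(r["score"],2),rect("top",r["region"],.03))
for r in env.pinpoint("top","oil_can")[:1]: print("can",unproj("top",np.array(r["xy"])*[640,480],0))
c=cv2.resize(im[205:255,305:415],None,fx=7,fy=7,interpolation=cv2.INTER_CUBIC)
cv2.imwrite("pics/crop.png",c[:,:,::-1])
E
```

```text
coarse [ 72 189 140]
  baize [597.9 294.6  81.2 192.8  72.6]
  net 0.92 [596.6 294.   81.2 218.7  95.4]
combi [ 73 181 144]
  baize [451.3   3.  -76.6 163.1  61.9]
  net 0.62 [448.1   6.1 -76.  188.9  83.6]
  net 0.25 [596.2 294.8  81.9 226.4  98.2]
fine [ 72 160 159]
  baize [ 603.1 -288.2  -74.   122.6   53.1]
  net 0.72 [ 599.7 -282.7  -73.7  155.    80.2]
slip [ 73 183 141]
  baize [452.2 284.4 -84.2  92.4  40.4]
  net 0.81 [450.2 285.9 -83.1 117.8  65.2]
slip 0.83 [ 445.5 -309.5  -85.7   80.2   29.3]
slip 0.61 [ 414.9 -184.2    2.9   63.5   32.4]
fine 0.93 [ 487.9 -625.1    2.2  107.6   44.9]
fine 0.71 [ 196.9 -335.8   -2.7  103.5   39.7]
combi 0.71 [ 441.4 -239.     4.    56.8   39.7]
coarse 0.84 [ 434.4 -277.4   89.   147.9   58.2]
coarse 0.3 [ 451.9 -305.5   89.   116.4   44.6]
holder 0.52 [ 433.6 -184.7   -1.3   58.7   27.3]
can [[0.51929247 0.13555666 0.        ]]
```

View pics/crop.png

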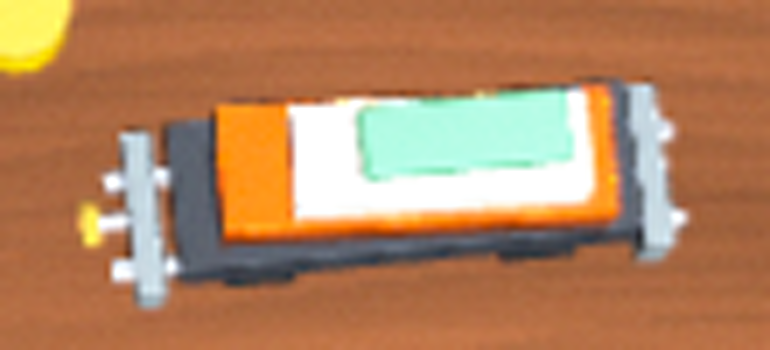

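The enlarged crop confirms the stack: green slip on white fine on orange combi on grey coarse, in the holder's jaws. The measured box sizes match the recesses. I'll write a converter from world target to tool rows, and turn the tool first.

```bash
cat >> h.py <<'E'
def go(x=None,y=None,z=None,axis=None,step=36):
    """print turn (closing axis to world angle `axis` deg, mod 180) and the tool-frame shift (mm) after that turn"""
    s=env.state();R=np.array(s["orientation"]);p=np.array(s["eef_pos"])*1000
    a=np.degrees(np.arctan2(R[1,1],R[0,1])); d=0
    if axis is not None:
        d=(axis-a+90)%180-90
    c,n=np.cos(np.radians(d)),np.sin(np.radians(d))
    R=np.array([[c,-n,0],[n,c,0],[0,0,1]])@R
    w=np.array([0 if q is None else q-o for q,o in zip((x,y,z),p)])
    v=R.T@w;k=max(1,int(np.ceil(np.linalg.norm(v)/step)))
    print("t",round(s["t"],2),"p",p.round(1),"axis",a.round(1),"turn_tool",round(-np.radians(d),3),"shift",v.round(1),"rows",k,"each",(v/k).round(2),"w",round(s["gripper_width"]*1000,1),"F",np.round(s["ft_force"],1))
E
python3 -c "
from h import *
print(env.tcp_to_tips)
go(445.5,-309.5,230,4.3)"
```

```text
0.014
t 0.65 p [127.8 509.2 245.4] axis 75.9 turn_tool 1.25 shift [-840.2  255.4   15.4] rows 25 each [-33.61  10.22   0.62] w 85.4 F [-0.5  0.8  0.5]
```

>>> step_arm:
  plan:
    - [[0,0,0],0.125,85]
    - [[0,0,0],0.125,70]
    - [[0,0,0],0.125,60]
    - [[0,0,0],0.125,55]
    - [[0,0,0],0.125,55]
    - [[0,0,0],0.125,55]
    - [[0,0,0],0.125,55]
    - [[0,0,0],0.125,55]

```text
t: 1.32
eef_pos: [0.1278, 0.5092, 0.2454]
orientation: [[-0.313, 0.95, 0.0], [0.95, 0.313, 0.0], [0.0, 0.0, -1.0]]
ft_force: [-0.5, -0.1, 0.1]
gripper_width: 0.0549
gripper_force: 0.0
```

>>> step_arm:
  plan:
    - [[0,0,0],0.125,55]
    - [[0,0,0],0.125,55]
    - [[0,0,0],0,55]

```text
t: 1.57
eef_pos: [0.1278, 0.5092, 0.2453]
orientation: [[-0.073, 0.997, 0.0], [0.997, 0.073, 0.0], [0.0, 0.0, -1.0]]
ft_force: [-1.0, -0.1, -0.3]
gripper_width: 0.0551
gripper_force: 0.0
```

```bash
python3 -c "
from h import *
print(env.tcp_to_tips)
go(445.5,-309.5,180,4.3)"
```

```text
0.014
t 1.57 p [127.8 509.2 245.3] axis 4.2 turn_tool -0.002 shift [-840.3  255.5   65.3] rows 25 each [-33.61  10.22   2.61] w 55.1 F [-1.  -0.1 -0.3]
```

>>> step_arm:
  plan:
    - [[-20,6,0],0,55]
    - [[-35,10.5,0],0,55]
    - [[-35,10.5,0],0,55]
    - [[-35,10.5,0],0,55]
    - [[-35,10.5,0],0,55]
    - [[-35,10.5,0],0,55]
    - [[-35,10.5,0],0,55]
    - [[-35,10.5,0],0,55]

```text
t: 2.23
eef_pos: [0.227, 0.2495, 0.2455]
orientation: [[-0.08, 0.997, 0.001], [0.997, 0.08, 0.001], [0.0, 0.001, -1.0]]
ft_force: [1.0, -0.9, 0.9]
gripper_width: 0.0552
gripper_force: 0.0
```

>>> step_arm:
  plan:
    - [[-35,10.5,0],0,55]
    - [[-35,10.5,0],0,55]
    - [[-35,10.5,0],0,55]
    - [[-35,10.5,0],0,55]
    - [[-35,10.5,0],0,55]
    - [[-35,10.5,0],0,55]
    - [[-35,10.5,0],0,55]
    - [[-35,10.5,0],0,55]

```text
t: 2.9
eef_pos: [0.3319, -0.024, 0.2457]
orientation: [[-0.078, 0.997, 0.002], [0.997, 0.078, -0.0], [-0.0, 0.002, -1.0]]
ft_force: [1.0, 1.3, 0.3]
gripper_width: 0.0549
gripper_force: 0.0
```

>>> step_arm:
  plan:
    - [[-35,10.5,0],0,55]
    - [[-35,10.5,0],0,55]
    - [[-35,10.5,0],0,55]
    - [[-35,10.5,0],0,55]
    - [[-35,10.5,0],0,55]
    - [[-35,10.5,0],0,55]
    - [[-35,10.5,0],0,55]
    - [[-35,10.5,0],0,55]

```text
t: 3.57
eef_pos: [0.4367, -0.2969, 0.2453]
orientation: [[-0.078, 0.997, 0.0], [0.997, 0.078, -0.0], [-0.0, 0.0, -1.0]]
ft_force: [0.6, -0.4, 0.2]
gripper_width: 0.0548
gripper_force: 0.0
```

```bash
python3 -c "
from h import *
go(445.5,-309.5,150,4.3)
cv2.imwrite('pics/side1.png',cv2.resize(env.camera('side')[200:340,270:450],None,fx=4,fy=4)[:,:,::-1])
cv2.imwrite('pics/top1.png',env.camera('top')[:,:,::-1])"
```

```text
t 3.57 p [ 436.7 -296.9  245.3] axis 4.5 turn_tool 0.003 shift [-13.3   7.8  95.3] rows 3 each [-4.42  2.61 31.75] w 54.8 F [ 0.6 -0.4  0.2]
```

>>> step_arm:
  plan:
    - [[-6.5,4,15],0,50]
    - [[-6.8,3.8,30],0,45]
    - [[0,0,30],0,45]
    - [[0,0,30],0,45]
    - [[0,0,16],0,45]
    - [[0,0,0],0,45]

```text
t: 4.17
eef_pos: [0.4423, -0.3046, 0.1192]
orientation: [[-0.078, 0.997, -0.007], [0.997, 0.078, 0.007], [0.007, -0.007, -1.0]]
ft_force: [-0.5, 0.5, -0.7]
gripper_width: 0.0452
gripper_force: 0.0
```

```bash
python3 -c "
from h import *
go(445.5,-309.5,109.5,4.3)
cv2.imwrite('pics/side2.png',cv2.resize(env.camera('side')[200:330,280:450],None,fx=4.5,fy=4.5,interpolation=cv2.INTER_CUBIC)[:,:,::-1])"
```

```text
t 4.17 p [ 442.3 -304.6  119.2] axis 4.5 turn_tool 0.003 shift [-5.2  2.9  9.7] rows 1 each [-5.24  2.9   9.65] w 45.2 F [-0.5  0.5 -0.7]
```

View pics/side2.png

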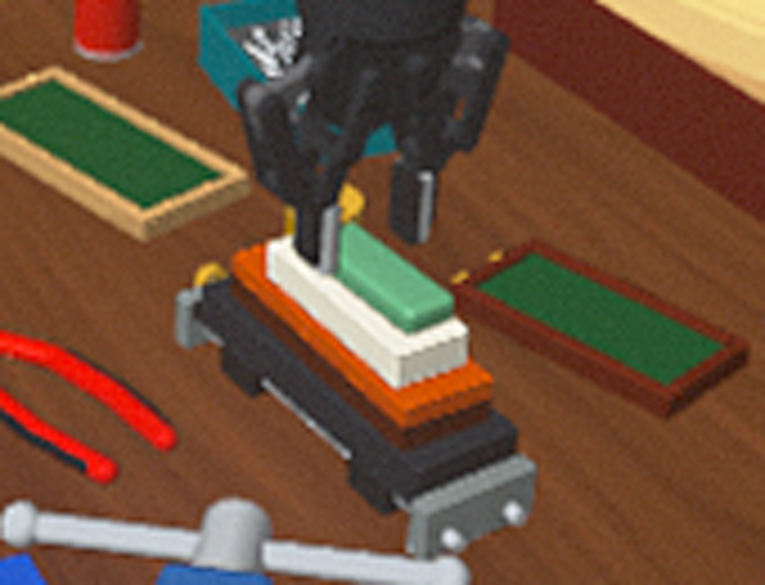

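The fingers straddle the green slab, one on each side. Next I lower to 109.5 and close.

>>> step_arm:
  plan:
    - [[-5,3,0],0,45]
    - [[0,0,8],0,45]
    - [[0,0,0],0,45]
    - [[0,0,0],0,45]

```text
t: 4.55
eef_pos: [0.449, -0.3128, 0.1173]
orientation: [[-0.075, 0.997, 0.001], [0.997, 0.075, -0.001], [-0.001, 0.001, -1.0]]
ft_force: [-0.1, 0.5, 0.5]
gripper_width: 0.0449
gripper_force: 0.0
```

```bash
python3 -c "
from h import *
go(445.5,-309.5,109.5,4.3)"
```

```text
t 4.55 p [ 449.  -312.8  117.3] axis 4.3 turn_tool 0.0 shift [ 3.5 -3.2  7.8] rows 1 each [ 3.52 -3.22  7.76] w 44.9 F [-0.1  0.5  0.5]
```

>>> step_arm:
  plan:
    - [[3.5,-3,0],0,45]
    - [[0,0,8],0,45]
    - [[0,0,0],0,45]
    - [[0,0,0],0,45]

```text
t: 4.88
eef_pos: [0.4448, -0.3086, 0.1076]
orientation: [[-0.075, 0.997, -0.001], [0.997, 0.075, 0.001], [0.001, -0.001, -1.0]]
ft_force: [-0.1, 1.1, 0.1]
gripper_width: 0.0449
gripper_force: 0.0
```

>>> step_arm:
  plan:
    - [[0,0,0],0,30]
    - [[0,0,0],0,20]
    - [[0,0,0],0,15]
    - [[0,0,0],0,15]
    - [[0,0,0],0,15]
    - [[0,0,0],0,15]
  squeeze: 40

```text
t: 5.38
eef_pos: [0.4454, -0.3092, 0.1086]
orientation: [[-0.075, 0.997, 0.0], [0.997, 0.075, -0.0], [-0.0, 0.0, -1.0]]
ft_force: [1.0, 0.5, 0.5]
gripper_width: 0.0263
gripper_force: 41.1
```

```bash
python3 -c "
from h import *
print(env.state()['gripper_force'])
go(445.5,-309.5,109.5,4.3)"
```

```text
41.095147132873535
t 5.38 p [ 445.4 -309.2  108.6] axis 4.3 turn_tool -0.0 shift [-0.3  0.1 -0.9] rows 1 each [-0.26  0.06 -0.94] w 26.3 F [1.  0.5 0.5]
```

>>> step_arm:
  plan:
    - [[0,0,-5],0,15]
    - [[0,0,-10],0,15]
    - [[0,0,-25],0,15]
    - [[0,0,-25],0,15]
    - [[0,0,-25],0,15]
    - [[0,0,-10],0,15]
    - [[0,0,0],0,15]
    - [[0,0,0],0,15]

```text
t: 6.05
eef_pos: [0.4455, -0.3094, 0.2086]
orientation: [[-0.075, 0.997, 0.001], [0.997, 0.075, -0.001], [-0.001, 0.001, -1.0]]
ft_force: [-0.2, 0.4, -1.1]
gripper_width: 0.0266
gripper_force: 40.9
```

```bash
python3 -c "
from h import *
go(452.2,284.4,210,5.8)
cv2.imwrite('pics/side3.png',cv2.resize(env.camera('side')[160:320,270:450],None,fx=3.7,fy=3.7,interpolation=cv2.INTER_CUBIC)[:,:,::-1])"
```

```text
t 6.05 p [ 445.5 -309.4  208.6] axis 4.3 turn_tool -0.026 shift [590.   66.7  -1.8] rows 17 each [34.71  3.92 -0.11] w 26.6 F [-0.2  0.4 -1.1]
```

View pics/side3.png

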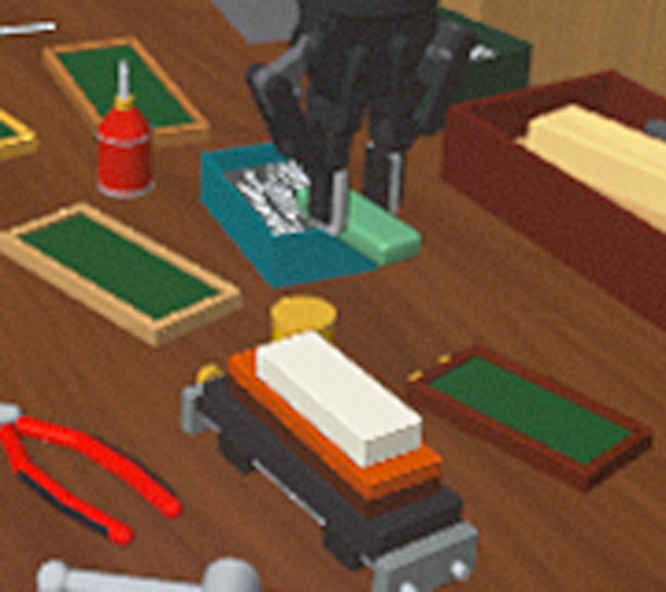

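The slab is held level at mid-length.

>>> step_arm:
  plan:
    - [[0,0,0],-0.026,15]
    - [[17,2,0],0,15]
    - [[34.7,3.9,0],0,15]
    - [[34.7,3.9,0],0,15]
    - [[34.7,3.9,0],0,15]
    - [[34.7,3.9,0],0,15]
    - [[34.7,3.9,0],0,15]
    - [[34.7,3.9,0],0,15]

```text
t: 6.77
eef_pos: [0.4462, -0.0805, 0.2057]
orientation: [[-0.1, 0.995, -0.004], [0.995, 0.1, 0.001], [0.002, -0.004, -1.0]]
ft_force: [1.0, 0.2, -1.1]
gripper_width: 0.0267
gripper_force: 40.9
```

>>> step_arm:
  plan:
    - [[34.7,3.9,0],0,15]
    - [[34.7,3.9,0],0,15]
    - [[34.7,3.9,0],0,15]
    - [[34.7,3.9,0],0,15]
    - [[34.7,3.9,0],0,15]
    - [[34.7,3.9,0],0,15]
    - [[34.7,3.9,0],0,15]
    - [[34.7,3.9,0],0,15]

```text
t: 7.43
eef_pos: [0.4492, 0.1982, 0.2057]
orientation: [[-0.101, 0.995, -0.004], [0.995, 0.101, -0.001], [-0.001, -0.004, -1.0]]
ft_force: [0.1, -0.5, -0.7]
gripper_width: 0.0267
gripper_force: 40.9
```

>>> step_arm:
  plan:
    - [[34.7,3.9,0],0,15]
    - [[34.7,3.9,0],0,15]
    - [[17,2,0],0,15]
    - [[0,0,0],0,15]
    - [[0,0,0],0,15]

```text
t: 7.85
eef_pos: [0.4505, 0.284, 0.2057]
orientation: [[-0.103, 0.995, -0.004], [0.995, 0.103, -0.003], [-0.002, -0.005, -1.0]]
ft_force: [0.9, -0.2, -1.5]
gripper_width: 0.0269
gripper_force: 40.9
```

```bash
cat > m.py <<'E'
from h import *
def stone(n):
    im=env.camera("top"); hsv=cv2.cvtColor(im,cv2.COLOR_RGB2HSV)
    lo,hi,z={"fine":((0,0,190),(180,70,255),.088),"combi":((5,180,180),(18,255,255),.068),"coarse":((90,0,30),(140,90,110),.043)}[n]
    m=cv2.inRange(hsv,lo,hi); m[:205]=0;m[258:]=0;m[:,:310]=0;m[:,415:]=0
    print(n,"col",rect("top",m,z))
    for r in env.regions_of("top",n+"_stone")[:3]: print(" net",round(r["score"],2),rect("top",r["region"],z))
E
python3 -c "
from m import *
stone('fine')
r=env.regions_of('top','slip_stone')
for q in r[:2]: print(q['score'],rect('top',q['region'],.2))
go(452.2,284.4,40,5.8)"
```

```text
fine col [ 442.1 -303.3  -87.6  111.    43.8]
 net 0.76 [ 487.3 -625.1    2.9  106.5   44.1]
 net 0.69 [ 440.7 -300.2   89.   107.5   42.9]
 net 0.62 [ 197.  -333.4   -3.1  108.3   39.5]
0.56 [450.1 264.8 -84.4  51.8  30.3]
t 8.0 p [451.5 282.6 207.2] axis 5.7 turn_tool -0.001 shift [  1.9   1.3 167.1] rows 5 each [ 0.39  0.26 33.43] w 26.5 F [-0.1 -0.1 -0.4]
```

>>> step_arm:
  plan:
    - [[2,1,10],0,15]
    - [[0,0,30],0,15]
    - [[0,0,35],0,15]
    - [[0,0,35],0,15]
    - [[0,0,30],0,15]
    - [[0,0,20],0,15]
    - [[0,0,5],0,15]
    - [[0,0,0],0,15]

```text
t: 8.67
eef_pos: [0.4507, 0.2841, 0.0406]
orientation: [[-0.099, 0.995, -0.005], [0.995, 0.099, -0.002], [-0.002, -0.005, -1.0]]
ft_force: [0.0, 0.2, -1.0]
gripper_width: 0.0265
gripper_force: 40.9
```

```bash
python3 -c "
from h import *
env.camera('side');cv2.imwrite('pics/side4.png',cv2.resize(env.camera('side')[130:250,200:360],None,fx=4,fy=4,interpolation=cv2.INTER_CUBIC)[:,:,::-1])
go(452.2,284.4,31.5,5.8)"
```

```text
t 8.77 p [453.6 285.8  44.5] axis 5.7 turn_tool -0.001 shift [-1.2 -1.6 13. ] rows 1 each [-1.25 -1.6  12.96] w 26.5 F [-0.4  0.8  0.3]
```

View pics/side4.png

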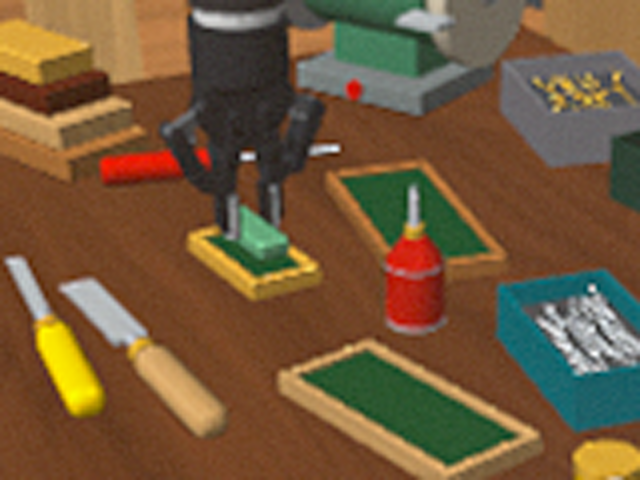

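The slip sits inside the outline of its box. I'll lower it and check contact.

>>> step_arm:
  plan:
    - [[-1,-1.5,6],0,15]
    - [[0,0,5],0,15]
    - [[0,0,1.5],0,15]
    - [[0,0,0],0,15]
    - [[0,0,0],0,15]

```text
t: 9.18
eef_pos: [0.4514, 0.2848, 0.031]
orientation: [[-0.101, 0.995, 0.0], [0.995, 0.101, 0.0], [0.0, 0.0, -1.0]]
ft_force: [-0.2, -0.1, -0.4]
gripper_width: 0.0265
gripper_force: 40.9
```

```bash
python3 -c "
from h import *
go(452.2,284.4,30.5,5.8)"
```

```text
t 9.18 p [451.4 284.8  31. ] axis 5.8 turn_tool -0.0 shift [-0.5  0.7  0.5] rows 1 each [-0.51  0.72  0.54] w 26.5 F [-0.2 -0.1 -0.4]
```

>>> step_arm:
  plan:
    - [[0,0,1],0,15]
    - [[0,0,0],0,27]
    - [[0,0,0],0,32]
    - [[0,0,0],0,40]
    - [[0,0,0],0,45]
    - [[0,0,-5],0,45]
    - [[0,0,-15],0,50]
    - [[0,0,-30],0,55]

```text
t: 9.85
eef_pos: [0.4481, 0.2832, 0.0763]
orientation: [[-0.101, 0.995, -0.008], [0.995, 0.101, -0.004], [-0.003, -0.008, -1.0]]
ft_force: [-0.3, 0.3, -0.3]
gripper_width: 0.0553
gripper_force: 0.0
```

>>> step_arm:
  plan:
    - [[0,0,-40],0,60]
    - [[0,0,-40],0,60]
    - [[0,0,-40],0,60]
    - [[0,0,0],0,60]
    - [[0,0,0],0,60]

```text
t: 10.27
eef_pos: [0.4536, 0.2858, 0.2044]
orientation: [[-0.101, 0.995, 0.008], [0.995, 0.101, 0.004], [0.003, 0.008, -1.0]]
ft_force: [-0.8, 0.7, -1.0]
gripper_width: 0.0601
gripper_force: 0.0
```

```bash
python3 -c "
from h import *
go(443.5,-303.3,200,2.4)
cv2.imwrite('pics/side5.png',cv2.resize(env.camera('side')[130:250,200:360],None,fx=4,fy=4,interpolation=cv2.INTER_CUBIC)[:,:,::-1])"
```

```text
t 10.27 p [453.6 285.8 204.4] axis 5.8 turn_tool 0.059 shift [-588.1  -34.8    2.4] rows 17 each [-34.6   -2.05   0.14] w 60.1 F [-0.8  0.7 -1. ]
```

View pics/side5.png

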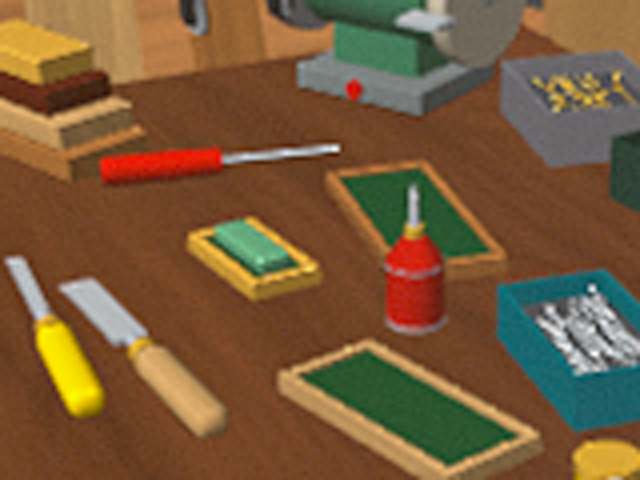

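The slip stone is flat in its box. The fine stone is next.

>>> step_arm:
  plan:
    - [[0,0,0],0.059,60]
    - [[-17,-1,0],0,60]
    - [[-34.6,-2,0],0,60]
    - [[-34.6,-2,0],0,60]
    - [[-34.6,-2,0],0,60]
    - [[-34.6,-2,0],0,60]
    - [[-34.6,-2,0],0,60]
    - [[-34.6,-2,0],0,60]

```text
t: 10.98
eef_pos: [0.446, 0.0584, 0.1973]
orientation: [[-0.042, 0.999, -0.004], [0.999, 0.042, 0.0], [0.0, -0.004, -1.0]]
ft_force: [1.6, -1.5, -0.7]
gripper_width: 0.0603
gripper_force: 0.0
```

>>> step_arm:
  plan:
    - [[-34.6,-2,0],0,60]
    - [[-34.6,-2,0],0,60]
    - [[-34.6,-2,0],0,60]
    - [[-34.6,-2,0],0,60]
    - [[-34.6,-2,0],0,60]
    - [[-34.6,-2,0],0,60]
    - [[-34.6,-2,0],0,60]
    - [[-34.6,-2,0],0,60]

```text
t: 11.65
eef_pos: [0.4419, -0.2184, 0.1973]
orientation: [[-0.042, 0.999, -0.004], [0.999, 0.042, 0.003], [0.003, -0.003, -1.0]]
ft_force: [0.7, -0.2, 0.7]
gripper_width: 0.0596
gripper_force: 0.0
```

>>> step_arm:
  plan:
    - [[-34.6,-2,0],0,60]
    - [[-34.6,-2,0],0,60]
    - [[-17,-1,10],0,60]
    - [[0,0,30],0,60]
    - [[0,0,30],0,60]
    - [[0,0,10],0,60]
    - [[0,0,0],0,60]
    - [[0,0,0],0,60]

```text
t: 12.32
eef_pos: [0.4412, -0.3024, 0.1184]
orientation: [[-0.043, 0.999, -0.003], [0.999, 0.043, 0.003], [0.003, -0.003, -1.0]]
ft_force: [0.0, 1.5, 0.4]
gripper_width: 0.0602
gripper_force: 0.0
```

```bash
python3 -c "
from h import *
env.camera('side')
go(443.5,-303.3,90,2.4)"
```

```text
t 12.37 p [ 442.2 -303.3  120.2] axis 2.4 turn_tool 0.001 shift [-0.   1.3 30.2] rows 1 each [-0.04  1.27 30.25] w 59.8 F [ 0.4 -0.1 -0.1]
```

>>> step_arm:
  plan:
    - [[0,1,15],0,60]
    - [[0,0,13],0,60]
    - [[0,0,1.5],0,60]
    - [[0,0,0],0,60]
    - [[0,0,0],0,60]

```text
t: 12.78
eef_pos: [0.4439, -0.3042, 0.0922]
orientation: [[-0.042, 0.999, 0.002], [0.999, 0.042, -0.002], [-0.002, 0.002, -1.0]]
ft_force: [0.2, 0.1, 0.2]
gripper_width: 0.0602
gripper_force: 0.0
```

>>> step_arm:
  plan:
    - [[0,0,0],0,48]
    - [[0,0,0],0,40]
    - [[0,0,0],0,30]
    - [[0,0,0],0,30]
    - [[0,0,0],0,30]
    - [[0,0,0],0,30]
  squeeze: 45

```text
t: 13.28
eef_pos: [0.4444, -0.3045, 0.0924]
orientation: [[-0.042, 0.999, 0.004], [0.999, 0.042, -0.002], [-0.002, 0.004, -1.0]]
ft_force: [0.5, 0.7, 5.5]
gripper_width: 0.0388
gripper_force: 46.2
```

```bash
python3 -c "
from h import *
print(env.state()['gripper_force'])
go(443.5,-303.3,90,2.4)"
```

```text
46.246315240859985
t 13.28 p [ 444.4 -304.5   92.4] axis 2.4 turn_tool 0.0 shift [ 1.2 -0.9  2.4] rows 1 each [ 1.23 -0.87  2.39] w 38.8 F [0.5 0.7 5.5]
```

>>> step_arm:
  plan:
    - [[0,0,-5],0,30]
    - [[0,0,-10],0,30]
    - [[0,0,-25],0,30]
    - [[0,0,-25],0,30]
    - [[0,0,-25],0,30]
    - [[0,0,-5],0,30]
    - [[0,0,0],0,30]
    - [[0,0,0],0,30]

```text
t: 13.95
eef_pos: [0.4426, -0.3035, 0.1843]
orientation: [[-0.042, 0.999, -0.001], [0.999, 0.042, 0.001], [0.001, -0.001, -1.0]]
ft_force: [-0.3, -0.4, -4.3]
gripper_width: 0.0384
gripper_force: 45.9
```

```bash
python3 -c "
from h import *
go(603.1,-288.2,187,16)
cv2.imwrite('pics/side6.png',cv2.resize(env.camera('side')[160:320,270:450],None,fx=3.7,fy=3.7,interpolation=cv2.INTER_CUBIC)[:,:,::-1])"
```

```text
t 13.95 p [ 442.6 -303.5  184.3] axis 2.4 turn_tool -0.237 shift [-29.5 158.5  -2.9] rows 5 each [-5.9  31.69 -0.58] w 38.4 F [-0.3 -0.4 -4.3]
```

View pics/side6.png

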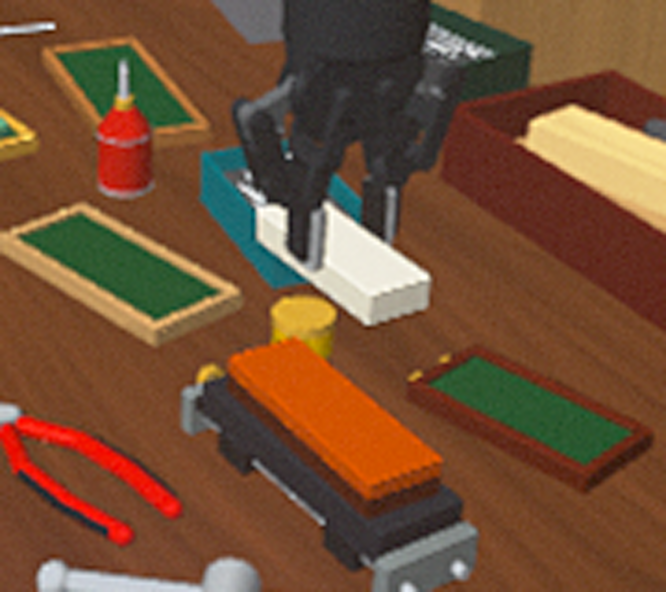

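The white stone is held level. It goes to the fine box.

>>> step_arm:
  plan:
    - [[0,0,0],-0.119,30]
    - [[0,0,0],-0.118,30]
    - [[-3,15,0],0,30]
    - [[-6,32,0],0,30]
    - [[-6,32,0],0,30]
    - [[-6,32,0],0,30]
    - [[-6,32,0],0,30]
    - [[-3,15,0],0,30]

```text
t: 14.67
eef_pos: [0.6053, -0.2874, 0.181]
orientation: [[-0.277, 0.961, -0.003], [0.961, 0.277, 0.003], [0.004, -0.002, -1.0]]
ft_force: [-0.3, -0.9, -2.7]
gripper_width: 0.0384
gripper_force: 46.2
```

>>> step_arm:
  plan:
    - [[0,0,10],0,30]
    - [[0,0,30],0,30]
    - [[0,0,35],0,30]
    - [[0,0,30],0,30]
    - [[0,0,20],0,30]
    - [[0,0,10],0,30]
    - [[0,0,0],0,30]
    - [[0,0,0],0,30]

```text
t: 15.33
eef_pos: [0.6018, -0.2887, 0.049]
orientation: [[-0.275, 0.961, -0.003], [0.961, 0.275, 0.001], [0.002, -0.002, -1.0]]
ft_force: [0.8, 0.2, -1.7]
gripper_width: 0.0381
gripper_force: 46.2
```

```bash
python3 -c "
from h import *
cv2.imwrite('pics/side7.png',cv2.resize(env.camera('side')[200:320,340:500],None,fx=4,fy=4,interpolation=cv2.INTER_CUBIC)[:,:,::-1])
go(603.1,-288.2,36,16)"
```

```text
t 15.38 p [ 603.2 -289.5   51.1] axis 16.0 turn_tool -0.001 shift [ 1.3  0.2 15.1] rows 1 each [ 1.26  0.22 15.13] w 38.7 F [ 0.3 -0.2 -1.6]
```

View pics/side7.png

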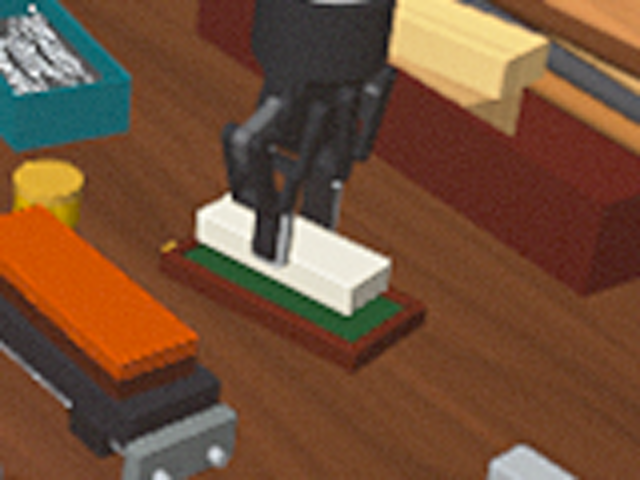

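It is centred over its box. I'll lower to about 34.5.

>>> step_arm:
  plan:
    - [[1.2,0,8],0,30]
    - [[0,0,6],0,30]
    - [[0,0,2],0,30]
    - [[0,0,0],0,30]
    - [[0,0,0],0,30]

```text
t: 15.8
eef_pos: [0.603, -0.288, 0.0346]
orientation: [[-0.275, 0.961, 0.0], [0.961, 0.275, -0.0], [-0.0, 0.0, -1.0]]
ft_force: [-1.2, -0.5, -2.4]
gripper_width: 0.0385
gripper_force: 46.2
```

```bash
python3 -c "
from h import *
go(603.1,-288.2,34.5,16)"
```

```text
t 15.8 p [ 603.  -288.    34.6] axis 16.0 turn_tool -0.0 shift [-0.2  0.   0.1] rows 1 each [-0.24  0.01  0.13] w 38.5 F [-1.2 -0.5 -2.4]
```

>>> step_arm:
  plan:
    - [[0,0,1],0,30]
    - [[0,0,0.5],0,30]
    - [[0,0,0],0,38]
    - [[0,0,0],0,44]
    - [[0,0,0],0,52]
    - [[0,0,0],0,60]
    - [[0,0,-5],0,60]
    - [[0,0,-15],0,60]

```text
t: 16.47
eef_pos: [0.6009, -0.2868, 0.0498]
orientation: [[-0.275, 0.961, -0.005], [0.961, 0.275, 0.003], [0.004, -0.004, -1.0]]
ft_force: [-1.1, 0.0, -0.3]
gripper_width: 0.06
gripper_force: 0.0
```

>>> step_arm:
  plan:
    - [[0,0,-30],0,65]
    - [[0,0,-40],0,70]
    - [[0,0,-40],0,70]
    - [[0,0,-30],0,70]
    - [[0,0,0],0,70]
    - [[30,0,0],0,70]
    - [[36,0,0],0,70]
    - [[36,0,0],0,70]

```text
t: 17.13
eef_pos: [0.5746, -0.1896, 0.1926]
orientation: [[-0.274, 0.962, 0.001], [0.962, 0.274, -0.0], [-0.0, 0.001, -1.0]]
ft_force: [0.3, 0.5, 0.7]
gripper_width: 0.0703
gripper_force: 0.0
```

>>> step_arm:
  plan:
    - [[36,0,0],0,70]
    - [[36,0,0],0,70]
    - [[0,0,0],0,70]
    - [[0,0,0],0,70]

```text
t: 17.47
eef_pos: [0.5546, -0.1189, 0.1931]
orientation: [[-0.278, 0.96, 0.0], [0.96, 0.278, -0.0], [-0.001, 0.0, -1.0]]
ft_force: [1.1, -0.7, -0.4]
gripper_width: 0.07
gripper_force: 0.0
```

```bash
python3 -c "
from m import *
stone('combi')
im=env.camera('top');print(rect('top',cv2.inRange(cv2.cvtColor(im,cv2.COLOR_RGB2HSV),(0,0,190),(180,70,255))&cv2.rectangle(np.zeros((480,640),np.uint8),(325,160),(388,198),255,-1),.03))
cv2.imwrite('pics/top8.png',cv2.resize(im[140:270,290:430],None,fx=4.5,fy=4.5,interpolation=cv2.INTER_CUBIC)[:,:,::-1])
go(442,-300,150,2.4)"
```

```text
combi col [ 443.8 -295.4  -88.1  148.8   52.5]
 net 0.58 [ 443.9 -293.3  -88.1  153.3   57.9]
 net 0.45 [ 579.5 -276.4  -74.2  145.2   72.1]
[ 598.6 -288.   -74.2  111.5   46.8]
t 17.62 p [ 555.4 -121.6  192.9] axis 15.9 turn_tool 0.236 shift [-173.5 -120.8   43. ] rows 6 each [-28.91 -20.13   7.17] w 69.9 F [ 0.1 -0.3  0.5]
```

View pics/top8.png

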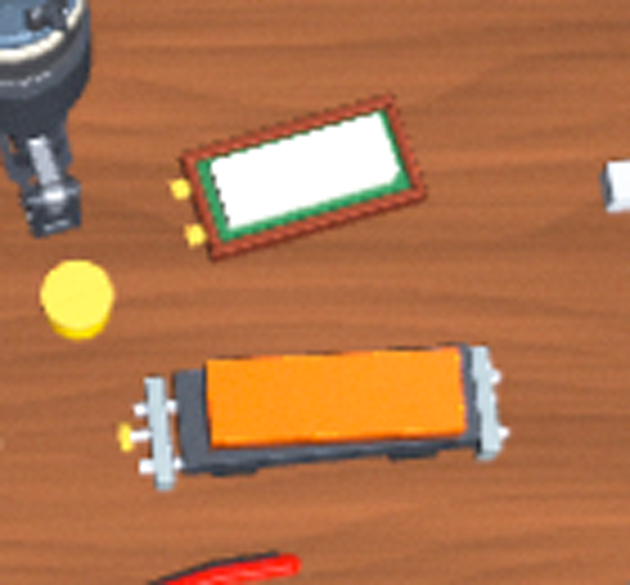

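The fine stone lies in its box. Combi measures (444,-296) with closing axis 1.9°.

>>> step_arm:
  plan:
    - [[0,0,0],0.122,74]
    - [[0,0,0],0.122,74]
    - [[-14,-10,0],0,74]
    - [[-28,-19.4,0],0,74]
    - [[-28,-19.4,0],0,74]
    - [[-28,-19.4,0],0,74]
    - [[-28,-19.4,0],0,74]
    - [[-28,-19.4,0],0,74]

```text
t: 18.28
eef_pos: [0.4524, -0.2812, 0.1928]
orientation: [[-0.033, 0.999, 0.0], [0.999, 0.033, -0.001], [-0.001, 0.0, -1.0]]
ft_force: [1.2, -0.4, 1.1]
gripper_width: 0.0739
gripper_force: 0.0
```

>>> step_arm:
  plan:
    - [[-14,-10,10],0,74]
    - [[0,0,30],0,74]
    - [[0,0,35],0,74]
    - [[0,0,15],0,74]
    - [[0,0,5],0,74]
    - [[0,0,0],0,74]
    - [[0,0,0],0,74]
    - [[0,0,0],0,74]

```text
t: 18.95
eef_pos: [0.4451, -0.294, 0.0999]
orientation: [[-0.035, 0.999, 0.003], [0.999, 0.035, -0.002], [-0.003, 0.003, -1.0]]
ft_force: [0.3, -0.4, 0.1]
gripper_width: 0.0741
gripper_force: 0.0
```

```bash
python3 -c "
from h import *
go(444,-296,64,1.9)"
```

```text
t 18.95 p [ 445.1 -294.    99.9] axis 2.0 turn_tool 0.001 shift [-1.9 -1.2 35.9] rows 1 each [-1.86 -1.24 35.92] w 74.1 F [ 0.3 -0.4  0.1]
```

>>> step_arm:
  plan:
    - [[-2,-1,10],0,74]
    - [[0,0,18],0,74]
    - [[0,0,7],0,74]
    - [[0,0,0],0,74]
    - [[0,0,0],0,74]
    - [[0,0,0],0,74]

```text
t: 19.45
eef_pos: [0.4434, -0.2949, 0.0636]
orientation: [[-0.035, 0.999, 0.001], [0.999, 0.035, -0.001], [-0.001, 0.001, -1.0]]
ft_force: [0.2, -0.4, 0.4]
gripper_width: 0.0738
gripper_force: 0.0
```

>>> step_arm:
  plan:
    - [[0,0,0],0,60]
    - [[0,0,0],0,52]
    - [[0,0,0],0,40]
    - [[0,0,0],0,40]
    - [[0,0,0],0,40]
    - [[0,0,0],0,40]
  squeeze: 60

```text
t: 19.95
eef_pos: [0.4448, -0.2954, 0.0648]
orientation: [[-0.035, 0.999, 0.004], [0.999, 0.035, -0.002], [-0.002, 0.004, -1.0]]
ft_force: [2.8, 1.0, 5.7]
gripper_width: 0.0485
gripper_force: 64.6
```

```bash
python3 -c "
from h import *
print(env.state()['gripper_force'])
go(444,-296,64,1.9)"
```

```text
64.62283730506897
t 19.95 p [ 444.8 -295.4   64.8] axis 2.0 turn_tool 0.002 shift [-0.6 -0.8  0.8] rows 1 each [-0.6  -0.82  0.83] w 48.5 F [2.8 1.  5.7]
```

>>> step_arm:
  plan:
    - [[0,0,-4],0,40]
    - [[0,0,-8],0,40]
    - [[0,0,-20],0,40]
    - [[0,0,-25],0,40]
    - [[0,0,-25],0,40]
    - [[0,0,-10],0,40]
    - [[0,0,0],0,40]
    - [[0,0,0],0,40]

```text
t: 20.62
eef_pos: [0.4426, -0.2946, 0.1541]
orientation: [[-0.035, 0.999, -0.001], [0.999, 0.035, 0.0], [0.0, -0.001, -1.0]]
ft_force: [-0.6, 0.7, -4.3]
gripper_width: 0.0485
gripper_force: 63.6
```

```bash
python3 -c "
from h import *
print(env.state()['gripper_force'])
go(451.3,3,158,13.4,step=32)
cv2.imwrite('pics/side9.png',cv2.resize(env.camera('side')[160:320,270:450],None,fx=3.7,fy=3.7,interpolation=cv2.INTER_CUBIC)[:,:,::-1])"
```

```text
63.61990213394165
t 20.62 p [ 442.6 -294.6  154.1] axis 2.0 turn_tool -0.199 shift [287.5  77.4  -3.9] rows 10 each [28.75  7.74 -0.39] w 48.5 F [-0.6  0.7 -4.3]
```

View pics/side9.png

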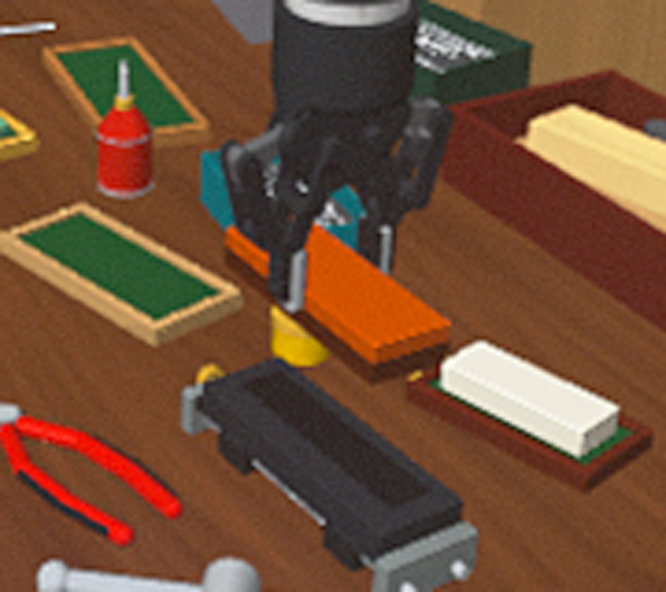

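The combi stone is held level. I'll carry it to the combi box.

>>> step_arm:
  plan:
    - [[0,0,0],-0.1,40]
    - [[0,0,0],-0.1,40]
    - [[14,4,0],0,40]
    - [[29,7.8,0],0,40]
    - [[29,7.8,0],0,40]
    - [[29,7.8,0],0,40]
    - [[29,7.8,0],0,40]
    - [[29,7.8,0],0,40]

```text
t: 21.33
eef_pos: [0.446, -0.1276, 0.1524]
orientation: [[-0.231, 0.973, -0.004], [0.973, 0.231, 0.002], [0.003, -0.003, -1.0]]
ft_force: [1.3, 0.4, -4.3]
gripper_width: 0.0484
gripper_force: 63.5
```

>>> step_arm:
  plan:
    - [[29,7.8,0],0,40]
    - [[29,7.8,0],0,40]
    - [[29,7.8,0],0,40]
    - [[29,7.8,0],0,40]
    - [[12,3,5],0,40]
    - [[0,0,20],0,40]
    - [[0,0,30],0,40]
    - [[0,0,30],0,40]

```text
t: 22.0
eef_pos: [0.4505, 0.0035, 0.0681]
orientation: [[-0.233, 0.972, -0.0], [0.972, 0.233, 0.0], [0.0, -0.0, -1.0]]
ft_force: [-0.6, -1.1, -5.4]
gripper_width: 0.0483
gripper_force: 63.5
```

>>> step_arm:
  plan:
    - [[0,0,15],0,40]
    - [[0,0,5],0,40]
    - [[0,0,0],0,40]
    - [[0,0,0],0,40]
    - [[0,0,0],0,40]

```text
t: 22.42
eef_pos: [0.4523, 0.0023, 0.0512]
orientation: [[-0.233, 0.973, 0.003], [0.973, 0.233, -0.0], [-0.001, 0.002, -1.0]]
ft_force: [1.7, 0.3, -4.4]
gripper_width: 0.0483
gripper_force: 63.6
```

```bash
python3 -c "
from h import *
go(451.3,3,32.5,13.4)"
```

```text
t 22.42 p [452.3   2.3  51.2] axis 13.4 turn_tool 0.001 shift [ 0.9 -0.9 18.7] rows 1 each [ 0.91 -0.88 18.68] w 48.3 F [ 1.7  0.3 -4.4]
```

>>> step_arm:
  plan:
    - [[1,-1,8],0,40]
    - [[0,0,7],0,40]
    - [[0,0,3.5],0,40]
    - [[0,0,0],0,40]
    - [[0,0,0],0,40]
    - [[0,0,0],0,40]

```text
t: 22.92
eef_pos: [0.4503, 0.0031, 0.0319]
orientation: [[-0.233, 0.973, 0.001], [0.973, 0.233, -0.0], [-0.0, 0.001, -1.0]]
ft_force: [-1.6, 0.7, 0.9]
gripper_width: 0.0486
gripper_force: 64.4
```

```bash
python3 -c "
from h import *
go(451.3,3,32,13.4)
cv2.imwrite('pics/side10.png',cv2.resize(env.camera('side')[170:290,250:410],None,fx=4,fy=4,interpolation=cv2.INTER_CUBIC)[:,:,::-1])"
```

```text
t 22.92 p [450.3   3.1  31.9] axis 13.5 turn_tool 0.001 shift [-0.4  0.9 -0.1] rows 1 each [-0.36  0.94 -0.09] w 48.6 F [-1.6  0.7  0.9]
```

View pics/side10.png

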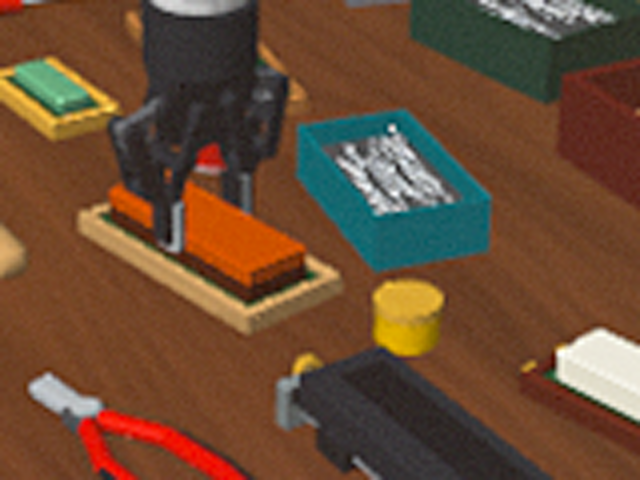

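The stone is inside the recess and touching the floor. I'll release it.

>>> step_arm:
  plan:
    - [[0,0,0],0,48]
    - [[0,0,0],0,54]
    - [[0,0,0],0,62]
    - [[0,0,0],0,70]
    - [[0,0,0],0,72]
    - [[0,0,-5],0,72]
    - [[0,0,-15],0,76]
    - [[0,0,-30],0,80]

```text
t: 23.63
eef_pos: [0.4467, 0.0036, 0.0783]
orientation: [[-0.233, 0.972, -0.008], [0.973, 0.233, 0.001], [0.003, -0.008, -1.0]]
ft_force: [0.8, 0.6, -1.0]
gripper_width: 0.0797
gripper_force: 0.0
```

>>> step_arm:
  plan:
    - [[0,0,-35],0,83]
    - [[0,0,-30],0,83]
    - [[-20,0,0],0,83]
    - [[-36,0,0],0,83]
    - [[-36,0,0],0,83]
    - [[-20,0,0],0,83]
    - [[0,0,0],0,83]
    - [[0,0,0],0,83]

```text
t: 24.3
eef_pos: [0.4761, -0.1065, 0.1465]
orientation: [[-0.231, 0.973, -0.0], [0.973, 0.231, 0.001], [0.001, 0.0, -1.0]]
ft_force: [0.1, 0.1, -0.3]
gripper_width: 0.0831
gripper_force: 0.0
```

```bash
python3 -c "
from m import *
stone('coarse')
im=env.camera('top'); hsv=cv2.cvtColor(im,cv2.COLOR_RGB2HSV)
m=cv2.inRange(hsv,(5,180,180),(18,255,255));m[:,320:]=0;m[:205]=0;m[262:]=0;m[:,:210]=0
print('combi placed',rect('top',m,.035))
cv2.imwrite('pics/top11.png',cv2.resize(im[195:265,210:420],None,fx=3.8,fy=3.8,interpolation=cv2.INTER_CUBIC)[:,:,::-1])
go(440,-285,120,1.5)"
```

```text
coarse col [ 437.  -293.9  -86.3  177.4   58.8]
 net 0.71 [ 443.9 -292.7  -85.2  181.8   67. ]
combi placed [458.8 -64.7 -13.5  59.3  29.2]
t 24.45 p [ 475.8 -104.8  146.3] axis 13.5 turn_tool 0.21 shift [-179.2  -40.5   26.2] rows 6 each [-29.87  -6.75   4.37] w 83.2 F [ 0.   0.3 -0.6]
```

View pics/top11.png

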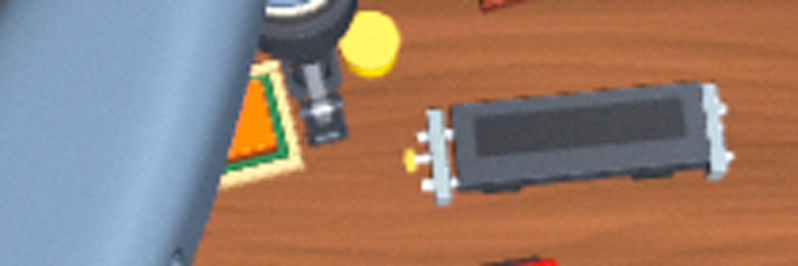

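```bash
python3 -c "
from m import *
print(unproj('top',[[361.6,219.5]],.043)*1000,unproj('top',[[363.7,241.8]],.018)*1000)
im=env.camera('top'); print(im[214:247,362].tolist())
"
```

```text
[[ 473.03352893 -292.98828433   43.        ]] [[ 416.34400614 -298.92193644   18.        ]]
[[178, 106, 68], [180, 109, 70], [180, 108, 64], [180, 108, 68], [176, 107, 64], [125, 100, 94], [99, 103, 115], [98, 104, 116], [98, 101, 114], [74, 77, 82], [76, 77, 84], [71, 74, 79], [75, 75, 82], [71, 71, 80], [70, 71, 77], [69, 71, 77], [71, 74, 80], [67, 70, 75], [72, 73, 80], [75, 78, 85], [94, 100, 112], [94, 102, 113], [97, 103, 113], [95, 101, 116], [97, 105, 118], [96, 102, 114], [100, 108, 121], [70, 76, 84], [113, 82, 72], [169, 104, 68], [172, 103, 63], [167, 100, 66], [169, 102, 62]]
```

Coarse centre is about (444,-293.5) with closing axis 3.8°. The two edges agree within 3 mm, and the length of 177 matches.

```bash
python3 -c "
from h import *
go(444,-293.5,90,3.8,step=32)"
```

```text
t 24.5 p [ 475.8 -104.7  146.3] axis 13.5 turn_tool 0.17 shift [-186.3  -44.2   56.2] rows 7 each [-26.62  -6.32   8.03] w 82.7 F [ 0.5 -0.4  0.1]
```

>>> step_arm:
  plan:
    - [[0,0,0],0.085,83]
    - [[0,0,0],0.085,83]
    - [[-16,-4,0],0,83]
    - [[-31,-7.3,0],0,83]
    - [[-31,-7.3,0],0,83]
    - [[-31,-7.3,0],0,83]
    - [[-31,-7.3,0],0,83]
    - [[-31,-7.3,0],0,83]

```text
t: 25.17
eef_pos: [0.4467, -0.2791, 0.1465]
orientation: [[-0.067, 0.998, 0.0], [0.998, 0.067, 0.0], [0.0, 0.0, -1.0]]
ft_force: [1.0, -0.3, -0.9]
gripper_width: 0.0831
gripper_force: 0.0
```

>>> step_arm:
  plan:
    - [[-15,-4,0],0,83]
    - [[0,0,15],0,83]
    - [[0,0,30],0,83]
    - [[0,0,20],0,83]
    - [[0,0,5],0,83]
    - [[0,0,0],0,83]
    - [[0,0,0],0,83]
    - [[0,0,0],0,83]

```text
t: 25.83
eef_pos: [0.445, -0.2946, 0.0782]
orientation: [[-0.066, 0.998, 0.002], [0.998, 0.066, -0.002], [-0.002, 0.002, -1.0]]
ft_force: [-0.1, 0.2, 0.8]
gripper_width: 0.0827
gripper_force: 0.0
```

```bash
python3 -c "
from h import *
go(444,-293.5,40,3.8)"
```

```text
t 25.83 p [ 445.  -294.6   78.2] axis 3.8 turn_tool -0.0 shift [ 1.2 -1.  38.2] rows 2 each [ 0.62 -0.49 19.11] w 82.7 F [-0.1  0.2  0.8]
```

>>> step_arm:
  plan:
    - [[1,-1,8],0,83]
    - [[0,0,12],0,83]
    - [[0,0,12],0,83]
    - [[0,0,6],0,83]
    - [[0,0,0],0,83]
    - [[0,0,0],0,83]
    - [[0,0,0],0,83]

```text
t: 26.42
eef_pos: [0.4427, -0.2934, 0.0382]
orientation: [[-0.065, 0.998, -0.0], [0.998, 0.065, 0.0], [0.0, -0.0, -1.0]]
ft_force: [-0.3, -0.7, -0.1]
gripper_width: 0.083
gripper_force: 0.0
```

>>> step_arm:
  plan:
    - [[0,0,0],0,72]
    - [[0,0,0],0,64]
    - [[0,0,0],0,55]
    - [[0,0,0],0,50]
    - [[0,0,0],0,50]
    - [[0,0,0],0,50]
  squeeze: 90

```text
t: 26.92
eef_pos: [0.4451, -0.2939, 0.0407]
orientation: [[-0.066, 0.998, 0.006], [0.998, 0.066, -0.001], [-0.002, 0.006, -1.0]]
ft_force: [1.7, 2.0, 5.2]
gripper_width: 0.0575
gripper_force: 97.8
```

```bash
python3 -c "
from h import *
print(env.state()['gripper_force'])
go(444,-293.5,40,3.8)"
```

```text
97.7526319026947
t 26.92 p [ 445.1 -293.9   40.7] axis 3.8 turn_tool -0.001 shift [ 0.5 -1.1  0.7] rows 1 each [ 0.46 -1.07  0.73] w 57.5 F [1.7 2.  5.2]
```

>>> step_arm:
  plan:
    - [[0,0,-4],0,50]
    - [[0,0,-8],0,50]
    - [[0,0,-15],0,50]
    - [[0,0,-20],0,50]
    - [[0,0,-25],0,50]
    - [[0,0,-30],0,50]
    - [[0,0,-30],0,50]
    - [[0,0,-20],0,50]

```text
t: 27.58
eef_pos: [0.442, -0.2933, 0.192]
orientation: [[-0.065, 0.998, -0.001], [0.998, 0.065, -0.0], [-0.0, -0.001, -1.0]]
ft_force: [0.1, -1.3, -6.1]
gripper_width: 0.0578
gripper_force: 97.7
```

>>> step_arm:
  plan:
    - [[0,0,-10],0,50]
    - [[0,0,0],0,50]
    - [[0,0,0],0,50]
    - [[0,0,0],0,50]

```text
t: 27.92
eef_pos: [0.4414, -0.2924, 0.1975]
orientation: [[-0.065, 0.998, -0.004], [0.998, 0.065, 0.003], [0.004, -0.004, -1.0]]
ft_force: [-0.4, -0.3, -6.5]
gripper_width: 0.0579
gripper_force: 97.8
```

```bash
python3 -c "
from h import *
print(env.state()['gripper_force'])
go(597.9,294.6,200,-8.8,step=30)
cv2.imwrite('pics/side12.png',cv2.resize(env.camera('side')[140:320,260:460],None,fx=3.3,fy=3.3,interpolation=cv2.INTER_CUBIC)[:,:,::-1])"
```

```text
97.75175213813782
t 27.92 p [ 441.4 -292.4  197.5] axis 3.7 turn_tool 0.218 shift [604.   64.8  -0.7] rows 21 each [28.76  3.09 -0.03] w 57.9 F [-0.4 -0.3 -6.5]
```

View pics/side12.png

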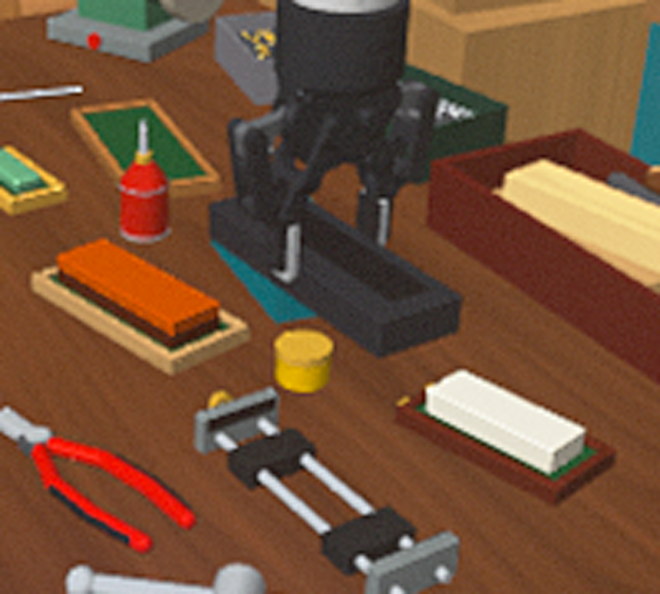

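The grey stone is clear of the holder and level, and the combi stone lies in its box. I'll carry it over at 200 mm, above the can.

>>> step_arm:
  plan:
    - [[0,0,0],0.073,50]
    - [[0,0,0],0.073,50]
    - [[0,0,0],0.072,50]
    - [[12,1.3,0],0,50]
    - [[22,2.4,0],0,50]
    - [[30,3.2,0],0,50]
    - [[30,3.2,0],0,50]
    - [[30,3.2,0],0,50]

```text
t: 28.63
eef_pos: [0.4739, -0.1707, 0.1984]
orientation: [[0.152, 0.988, -0.003], [0.988, -0.152, 0.002], [0.002, -0.003, -1.0]]
ft_force: [0.3, 0.5, -6.8]
gripper_width: 0.0574
gripper_force: 97.7
```

>>> step_arm:
  plan:
    - [[30,3.2,0],0,50]
    - [[30,3.2,0],0,50]
    - [[30,3.2,0],0,50]
    - [[30,3.2,0],0,50]
    - [[30,3.2,0],0,50]
    - [[30,3.2,0],0,50]
    - [[30,3.2,0],0,50]
    - [[30,3.2,0],0,50]

```text
t: 29.3
eef_pos: [0.5355, 0.0627, 0.1985]
orientation: [[0.151, 0.989, -0.003], [0.989, -0.151, 0.0], [-0.0, -0.003, -1.0]]
ft_force: [0.5, -0.7, -6.6]
gripper_width: 0.0575
gripper_force: 97.7
```

>>> step_arm:
  plan:
    - [[30,3.2,0],0,50]
    - [[30,3.2,0],0,50]
    - [[30,3.2,0],0,50]
    - [[30,3.2,0],0,50]
    - [[30,3.2,0],0,50]
    - [[30,3.2,0],0,50]
    - [[30,3.2,0],0,50]
    - [[20,2.2,0],0,50]

```text
t: 29.97
eef_pos: [0.5947, 0.2875, 0.1976]
orientation: [[0.149, 0.989, -0.004], [0.989, -0.149, 0.001], [0.0, -0.004, -1.0]]
ft_force: [-0.0, -0.3, -6.5]
gripper_width: 0.0578
gripper_force: 97.7
```

>>> step_arm:
  plan:
    - [[10,1,0],0,50]
    - [[0,0,0],0,50]
    - [[0,0,0],0,50]
    - [[0,0,0],0,50]

```text
t: 30.3
eef_pos: [0.5978, 0.2927, 0.1994]
orientation: [[0.153, 0.988, -0.002], [0.988, -0.153, -0.002], [-0.002, -0.002, -1.0]]
ft_force: [-0.5, 0.4, -6.5]
gripper_width: 0.0578
gripper_force: 97.7
```

```bash
python3 -c "
from h import *
print(env.state()['gripper_force'])
go(597.9,294.6,50,-8.8,step=30)"
```

```text
97.71896481513977
t 30.3 p [597.8 292.7 199.4] axis -8.8 turn_tool 0.0 shift [  2.2   0.  149.4] rows 5 each [4.400e-01 1.000e-02 2.988e+01] w 57.8 F [-0.5  0.4 -6.5]
```

>>> step_arm:
  plan:
    - [[2,0,12],0,50]
    - [[0,0,25],0,50]
    - [[0,0,30],0,50]
    - [[0,0,30],0,50]
    - [[0,0,25],0,50]
    - [[0,0,18],0,50]
    - [[0,0,7],0,50]
    - [[0,0,0],0,50]

```text
t: 30.97
eef_pos: [0.5961, 0.2938, 0.0493]
orientation: [[0.154, 0.988, -0.007], [0.988, -0.154, -0.003], [-0.004, -0.006, -1.0]]
ft_force: [-1.3, -0.6, -6.7]
gripper_width: 0.0579
gripper_force: 97.8
```

>>> step_arm:
  plan:
    - [[0,0,0],0,50]
    - [[0,0,0],0,50]
    - [[0,0,0],0,50]

```text
t: 31.22
eef_pos: [0.6007, 0.2963, 0.0562]
orientation: [[0.153, 0.988, 0.005], [0.988, -0.153, 0.002], [0.002, 0.004, -1.0]]
ft_force: [0.3, 0.4, -5.8]
gripper_width: 0.0577
gripper_force: 97.8
```

```bash
python3 -c "
from h import *
r=env.camera('top')
r=env.regions_of('top','coarse_stone')
for q in r[:2]: print(q['score'],rect('top',q['region'],.055))
go(597.9,294.6,33,-8.8)"
```

```text
0.61 [592.2 257.5  83.  113.6  66.5]
0.18 [ 590.4 -282.8  -73.2  113.4   47.8]
t 31.32 p [600.2 296.2  55.7] axis -8.8 turn_tool 0.0 shift [-2.  -2.1 22.7] rows 1 each [-2.02 -2.14 22.67] w 57.5 F [ 0.3  1.2 -6.5]
```

>>> step_arm:
  plan:
    - [[0,0,0],0,50]
    - [[0,0,0],0,50]
    - [[0,0,0],0,50]
    - [[0,0,0],0,50]
    - [[0,0,4],0,50]
    - [[0,0,4],0,50]
    - [[0,0,0],0,50]
    - [[0,0,0],0,50]

```text
t: 31.98
eef_pos: [0.598, 0.2955, 0.0441]
orientation: [[0.152, 0.988, -0.002], [0.988, -0.152, -0.001], [-0.001, -0.002, -1.0]]
ft_force: [0.2, -0.4, -7.4]
gripper_width: 0.0578
gripper_force: 97.8
```

```bash
python3 -c "
from h import *
go(597.9,294.6,33,-8.8)"
```

```text
t 31.98 p [598.  295.5  44.1] axis -8.8 turn_tool 0.001 shift [-0.8  0.1 11.1] rows 1 each [-0.84  0.06 11.13] w 57.8 F [ 0.2 -0.4 -7.4]
```

>>> step_arm:
  plan:
    - [[-1,0,4],0,50]
    - [[0,0,4],0,50]
    - [[0,0,3],0,50]
    - [[0,0,0],0,50]
    - [[0,0,0],0,50]
    - [[0,0,0],0,50]
    - [[0,0,0],0,50]

```text
t: 32.57
eef_pos: [0.5987, 0.2948, 0.0344]
orientation: [[0.152, 0.988, 0.0], [0.988, -0.152, 0.0], [0.0, 0.0, -1.0]]
ft_force: [0.3, -0.5, -6.6]
gripper_width: 0.0575
gripper_force: 97.9
```

```bash
python3 -c "
from h import *
go(597.9,294.6,33,-8.8)"
```

```text
t 32.57 p [598.7 294.8  34.4] axis -8.8 turn_tool 0.001 shift [-0.3 -0.8  1.4] rows 1 each [-0.33 -0.76  1.45] w 57.5 F [ 0.3 -0.5 -6.6]
```

>>> step_arm:
  plan:
    - [[0,0,1],0,50]
    - [[0,0,1],0,50]
    - [[0,0,0],0,50]
    - [[0,0,0],0,50]

```text
t: 32.9
eef_pos: [0.5989, 0.2949, 0.033]
orientation: [[0.152, 0.988, 0.001], [0.988, -0.152, 0.0], [0.0, 0.001, -1.0]]
ft_force: [-1.5, -0.2, -2.9]
gripper_width: 0.0577
gripper_force: 98.1
```

>>> step_arm:
  plan:
    - [[0,0,0],0,57]
    - [[0,0,0],0,62]
    - [[0,0,0],0,70]
    - [[0,0,0],0,78]
    - [[0,0,0],0,80]
    - [[0,0,0],0,80]
    - [[0,0,-5],0,80]
    - [[0,0,-10],0,80]

```text
t: 33.57
eef_pos: [0.5975, 0.2943, 0.0462]
orientation: [[0.152, 0.988, -0.003], [0.988, -0.152, -0.001], [-0.002, -0.003, -1.0]]
ft_force: [0.2, 0.0, -0.5]
gripper_width: 0.0804
gripper_force: 0.0
```

>>> step_arm:
  plan:
    - [[0,0,-25],0,80]
    - [[0,0,-35],0,80]
    - [[0,0,-40],0,80]
    - [[0,0,-40],0,80]
    - [[0,0,-20],0,80]
    - [[0,0,0],0,80]
    - [[-12,-30,0],0,80]
    - [[-12,-36,0],0,80]

```text
t: 34.23
eef_pos: [0.531, 0.2808, 0.2059]
orientation: [[0.154, 0.988, -0.0], [0.988, -0.154, -0.0], [-0.0, -0.0, -1.0]]
ft_force: [-1.0, -0.2, 0.5]
gripper_width: 0.08
gripper_force: 0.0
```

```bash
python3 -c "
from h import *
go(300,330,230)"
```

```text
t 34.23 p [531.  280.8 205.9] axis -8.9 turn_tool -0.0 shift [  13.1 -235.8  -24.1] rows 7 each [  1.87 -33.69  -3.44] w 80.0 F [-1.  -0.2  0.5]
```

>>> step_arm:
  plan:
    - [[2,-33.5,-4],0,80]
    - [[2,-33.5,-4],0,80]
    - [[2,-33.5,-4],0,80]
    - [[2,-33.5,-4],0,80]
    - [[2,-33.5,-4],0,80]
    - [[2,-33.5,-4],0,80]
    - [[2,-33.5,0],0,80]
    - [[0,0,0],0,80]

```text
t: 34.9
eef_pos: [0.2952, 0.3313, 0.2324]
orientation: [[0.148, 0.989, -0.002], [0.989, -0.148, 0.001], [0.001, -0.002, -1.0]]
ft_force: [0.2, 0.5, -0.7]
gripper_width: 0.08
gripper_force: 0.0
```

```bash
python3 -c "
from h import *
im=env.camera('top'); hsv=cv2.cvtColor(im,cv2.COLOR_RGB2HSV)
B=dict(coarse=(597.9,294.6,81.2,.035),combi=(451.3,3,-76.6,.035),fine=(603.1,-288.2,-74,.03),slip=(452.2,284.4,-84.2,.025))
for n,b in B.items():
    print(n,b)
    for q in env.regions_of('top',n+'_stone')[:3]:
        print('  ',round(q['score'],2),rect('top',q['region'],b[3]))
m=cv2.inRange(hsv,(5,180,180),(18,255,255));m[:,295:]=0;m[:205]=0;m[262:]=0;m[:,:210]=0
print('combi col',rect('top',m,.035))
for q in env.regions_of('top','oil_can')[:1]: print('can',q['score'],rect('top',q['region'],.05))
for q in env.pinpoint('top','oil_can')[:1]: print(unproj('top',np.array(q['xy'])*[640,480],0)*1000)
"
```

```text
coarse (597.9, 294.6, 81.2, 0.035)
combi (451.3, 3, -76.6, 0.035)
   0.8 [446.9   2.  -76.8 150.8  55.6]
fine (603.1, -288.2, -74, 0.03)
   0.88 [ 504.1 -648.2    3.1  112.7   47. ]
   0.8 [ 199.  -343.4   -2.7  108.8   39.6]
   0.74 [ 598.8 -285.1  -74.2  113.1   46.3]
slip (452.2, 284.4, -84.2, 0.025)
   0.54 [449.9 281.6 -84.4  79.8  30.1]
combi col [448.5   1.8 -76.6 149.6  51.8]
can 0.6 [517.7 133.9  44.5  60.8  40.1]
[[519.34449129 138.44977811   0.        ]]
```

```bash
python3 -c "
from h import *
im=env.camera('top'); hsv=cv2.cvtColor(im,cv2.COLOR_RGB2HSV)
m=((hsv[...,2]<135)&(hsv[...,1]<80)).astype(np.uint8)*255; m[:150]=0;m[220:]=0;m[:,:100]=0;m[:,200:]=0
m=cv2.morphologyEx(m,cv2.MORPH_CLOSE,np.ones((3,3)))
print('coarse col',rect('top',m,.035))
for c in('top','side'):
    env.camera(c)
    print(c,[(round(q['score'],2),rect(c,q['region'],.035)) for q in env.regions_of(c,'coarse_stone')[:2]])
g=cv2.inRange(hsv,(55,120,50),(85,255,160))
for u in(114,118,122,126): print([int(r) for r in np.where(g[150:215,u])[0]+150])
for v in (176,184,192): print([int(r) for r in np.where(g[v,105:200])[0]+105])
"
```

```text
coarse col [594.3 290.8  82.  185.9  65.3]
top [(0.81, array([594.4, 290. ,  82.6, 193.4,  66.2])), (0.74, array([ 439.9, -283.9,  -86.2,  232.2,   67.8]))]
side [(0.75, array([587.5, 267.2,  81.9, 226.4,  72.8]))]
[]
[190, 191]
[191, 192]
[191, 192]
[184, 185, 186, 187]
[184, 185, 186]
[121, 122, 123, 124, 125, 126, 127, 128, 129, 130, 131, 132, 133, 134, 135, 136, 137, 182, 183, 184]
```

All four stones measure within about 5 mm of their box centres, which the side-wall parallax explains. The can is where it was, and the arm is clear.

```bash
python3 -c "
from bench import env
print(env.sign_off())"
```

```text
the job is handed in; nothing more can be done
None
```

The job is handed in: all four stones measured in their own boxes, within about 5 mm of centre, with the oil can where it was, at about 35 s of the 120 s allowed; the hand-in call gave no verdict.

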